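# Load a refill canister through the dispenser's sprung gate

### The job

Load the slim refill canister into the detergent dispenser: keep it upright and slide it in through the spring gate so that the gate swings shut behind it, and go on pressing gently with the canister until the valve pad at the back is all the way in, easing off as soon as it stops. Then let go; do not force the gate or the valve pad, and leave the fat refill, the spray bottle and the box where they stand.

Things in the scene. Friction and masses are not known exactly. Their poses are not given: they have to be found in the camera images.
- canister_center (a point): Slim refill canister, loose, about 0.2 to 0.4 kg, upright: round body 52 mm in diameter and 74 mm high, then a thin neck 24 mm in diameter, then a round grey cap 28 mm in diameter from 100 to 136 mm above its underside (the place to grip). z axis up along the canister. This point is on its axis, half-way up (68 mm above the underside).
- dispenser: White dispenser, fixed, standing on the counter with no floor of its own. Origin on the counter below the gate; x runs along the lane, inward; y left; z up. Lane from x = -6 to 192 mm, then a rear housing 92 mm high. Right wall face at y = -29 mm, left at +36 mm (room for the open gate): run the canister along y = 0. Walls 84 mm high.
- mouth (a point): Middle of the dispenser's mouth, 40 mm above the counter, 50 mm before the gate on the lane's middle line. Two mouth plates, 80 mm high, flare out from the lane's walls to about 58 mm either side of this point. Same axes as the dispenser.
- cover (a point): Clear cover over the lane, 84 to 90 mm above the counter: this point is at its top, above the gate, same axes as the dispenser. A slot from y = -19 to +19 mm runs its whole length, open at the front: the canister's body passes below the cover, its neck in the slot, its cap above it. It can go in only through the gate; carry it about 3 mm off the counter, for dragged along it tends to dig in.
- gate (a joint): Metal gate across the lane at x = 0 of the dispenser, 58 mm wide, 8 to 72 mm above the counter, 4 mm thick, on an upright spring hinge at y = +33 mm. 0 = shut; up to 1.65 rad as it swings inward, never outward. Its spring (0.03 N m shut, 0.11 N m wide open) takes 1 to 6 N to push aside and presses the canister to the right. It swings shut only when the canister, its axis 82 mm or more past the gate, is clear of it.
- pin (a joint): Black valve pad, a plate 34 mm wide in the lane, facing the gate, 28 to 64 mm above the counter. 0 = fully out, as found; it slides inward against a steady friction of about 6 N and stays where it is left; 0.012 m = all the way in, at a hard stop. Its place differs between dispensers and is not measured: it is first touched with the canister's axis 86 to 116 mm past the gate. Feel for it.
- fat_refill_center (a point): Fat refill, loose, to be left alone: like the canister but with a body 76 mm in diameter, too wide for the lane; same height, neck and cap. Point on its axis, 68 mm above its underside.
- spray_bottle: Spray bottle 66 mm in diameter, 215 mm high, to be left alone; origin under its base.
- sheet_box: Cardboard box 60 x 110 x 130 mm high, to be left alone; origin under its base.
There are look-alikes about, which are no part of the job. Leave any pink or yellow look-alike of the part that bears canister_center alone.

How it is judged (in metres and radians):
On the way:
1. the canister holds the gate open in the gateway (gate past 0.5 rad, canister's axis between 20 mm before and 24 mm past the gate) (value of joint gate above 0.5 rad and x of canister_center in the frame of dispenser between -0.02 and 0.024 m), for 0.1 s.
At the end, for the whole second after the job is handed in: Canister standing upright (within 0.1 rad) and still on the counter in the lane, its axis 75 to 135 mm past the gate; gate shut (under 0.06 rad); valve pad in by more than 10.5 of its 12 mm; nothing held (value of joint gate below 0.06 rad and value of joint pin above 0.0105 m and x of canister_center in the frame of dispenser between 0.075 and 0.135 m and y of canister_center in the frame of dispenser between -0.01 and 0.012 m and height (world z) of canister_center below 0.075 m and angle between canister_center's own z axis and vertical below 0.1 rad and linear speed of canister below 0.02 m/s); the robot touches nothing.
It fails at once if valve pad forced: pressed with more than 22 N (contact force between canister and pin above 22 N).
It fails at once if gate forced: more than 20 N on it (contact force between gate and anything else above 20 N).
It fails at once if valve pad touched by the fingers and not by the canister (contact force between the fingers and pin above 0.5 N).
It fails at once if canister tipped by more than 0.4 rad (angle between canister_center's own z axis and vertical above 0.4 rad).
It fails at once if a bystander was moved by more than 30 mm (distance of any of fat_refill_center, spray_bottle, sheet_box from where it was at the start of the episode above 0.03 m).
It also fails if it takes over 64 s, if anything falls off the work surface, if the arm or the gripper's body presses on something with over 40 N, if the wrist force passes 120 N, or if a joint passes its speed limit or range.

### The arm

A 6-joint arm with a two-finger parallel gripper is mounted at the origin on the work surface. World frame = base frame: x ahead of the robot, y to its left, z up, the work surface at z = 0. Lengths are in mm, angles in rad, forces in N, time in s.
With the tool pointing down it reaches from about 275 to 725 mm from the base axis. Payload 5.6 kg.
Tool frame: the origin (TCP) lies on the centre line of the jaws, within the pads' length; the fingertips stand 14 mm ahead of it and the grasp point (between the pads) lies 5 mm behind it; z points along the fingers, y is the line along which they close (so a half turn about z gives the same grasp; the last joint's range is limited). The gripper opens to 85 mm and grips with 20 to 120 N. Pads are 22 mm wide; open, the fingers measure 114 mm over their backs; the gripper's body (76 mm by 85 mm) begins 54 mm behind the grasp point. The pads swing forward as they close: fully open they stand 13 mm farther back than shut.
Start: joints at [-0.936, 0.255, 0.108, 0, -1.424, -0.285], TCP at [188.51, -516.679, 245.283] pointing down, gripper open.
Joint ranges: [-2.95, 2.95], [-1.21, 1.97], [-1.09, 1.5], [-2.87, 1.71], [-2.94, -0.07], [-3.05, 3.05]. Speed limits (rad/s): [2.57, 2.57, 3.14, 3.14, 3.14, 3.14].

### API

Orientations are given as a unit quaternion [x, y, z, w].
In Python, from cell import telemetry, viewer, r gives the robot as it stands.
- The arm moves only by the tool drive_tool, never from a script. Its argument "motion" is text: rows parted by semicolons, each of 5 numbers parted by spaces: the shift along the world's x, y, z in mm, then the turn about the world's z in degrees, then the closure, from -1 (fully open) to 1 (shut). In form: tx ty tz spin grip; .... A call has exactly 5 rows; each row is the pose to reach, as a shift and turn from the pose commanded when the call began; what a row does not reach only later rows make up. A row lasts 1/8 s, in which the tool goes at most 62.5 mm and 10.7 degrees, less where a joint would pass 70% of its speed; a pose out of reach is approached as far as the arm can. A call with a gripper value outside its range is refused whole. The fingers move at their own pace and stop on an object; the grip force is fixed at half the most. Time passes only in rows, so rows that repeat a pose let the fingers close, or fill a call up. It gives the time, the measured TCP pose, the force, the opening and the grip force at its end, in the units of the state.
- telemetry.read_state(): the state, without advancing time (a new reading comes with each control period).
- viewer.read_camera(name): name is "side" or "top"; returns a dict with "color" (400x640x3 uint8, red, green, blue), "K" (3x3 intrinsics, pixels), "R" (3x3) and "t" (3): a world point X has camera coordinates R X + t. Camera axes: x right, y down, z forward; pixel columns grow to the right and rows downward; lengths in mm; the calibration is good to about 2 mm. A picture is of the moment at which its call begins. There is no depth.
- r.close_job(): hands the job in; it is judged then, once.
The state is a dict: "clock": time; "joints": joint angles; "qd": joint speeds; "tau": joint torques, N m; "eef_pos": TCP position; "tool_rot": TCP orientation; "contact_force": force on the tool from outside, world axes, zero at the start; "wrist_torque": the same for the moment, N m; "width": finger opening in mm; "grasp_force": force on a finger pad.
Only numpy, scipy, OpenCV 4.12 (cv2) and the standard library are available. Lean on these libraries where they do the work, as an engineer would, in place of code of your own. Each camera call takes 0.05 s, during which the arm holds its last target. There are 200 camera calls.

## Working session

There is one attempt and no reset: what is moved stays moved. The work goes in short steps, Python scripts to look and compute and a tool call to move; the robot and the scene stay as the last step left them, time stands still between calls to the robot, and variables do not carry over. Pictures are saved under pics/ and viewed, at most 10 in all, crops included, and the job is handed in when it is done.

Besides the shell and the picture viewer there is one more tool, called as name(argument=value, ...), one argument or row to a line, values as JSON. drive_tool: Moves the arm, as the interface text tells. Its arguments: {"type":"object","properties":{"motion":{"type":"string"}},"required":["motion"]}

```bash
mkdir -p pics; ls; cat > h.py <<'E'
import numpy as np, cv2
from cell import telemetry, viewer, r
def ray(c,u,v):
    d=np.linalg.inv(c["K"])@[u,v,1]; R=np.array(c["R"]); return -R.T@np.array(c["t"]), R.T@d
def on_z(c,u,v,z):
    o,d=ray(c,u,v); return o+d*(z-o[2])/d[2]
def tri(c1,p1,c2,p2):
    o1,d1=ray(c1,*p1); o2,d2=ray(c2,*p2)
    s=np.linalg.lstsq(np.c_[d1,-d2],o2-o1,rcond=None)[0]
    a,b=o1+s[0]*d1,o2+s[1]*d2
    return (a+b)/2,np.linalg.norm(a-b)
def proj(c,X):
    p=c["K"]@(np.array(c["R"])@np.array(X)+np.array(c["t"])); return p[:2]/p[2]
def save(n,im): cv2.imwrite("pics/"+n,cv2.cvtColor(im,cv2.COLOR_RGB2BGR))
E
python3 - <<'E'
from h import *
import pickle
for n in("top","side"):
    c=viewer.read_camera(n); pickle.dump(c,open(n+".pkl","wb")); save(n+"0.png",c["color"])
    o,d=ray(c,320,200); print(n,o.round(),d.round(2),c["K"][0][0])
E
```

```text
pics
top [ 535.  -13. 1095.] [ 0.07  0.03 -1.  ] 386.67395338442077
side [271. 767. 917.] [ 0.26 -0.65 -0.71] 416.5408889288613
```

View pics/top0.png

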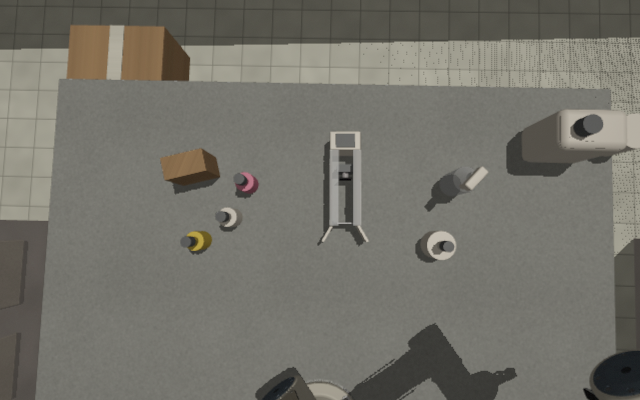

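View pics/side0.png

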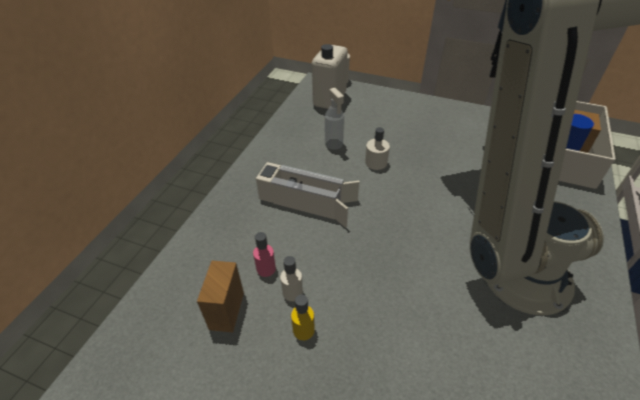

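The top view shows the dispenser from about (345,140), its housing, down to the mouth at (344,235). White refills stand at (228,217), which is slim, and (440,246), which is fat. The pink one at (246,183) and yellow one at (197,241) are look-alikes. In the side view the slim white one is at (291,280), the fat one at (377,150), and the dispenser spans (258..357, 165..220). The slim white one fits the description, and I'll confirm it in a crop.

```bash
python3 - <<'E'
from h import *
import pickle
t=pickle.load(open("top.pkl","rb"));s=pickle.load(open("side.pkl","rb"))
a=cv2.resize(t["color"][190:250,180:260],(400,300),interpolation=cv2.INTER_CUBIC)
b=cv2.resize(s["color"][250:325,250:350],(400,300),interpolation=cv2.INTER_CUBIC)
d=cv2.resize(t["color"][120:250,310:380],(280,520)[::1],interpolation=cv2.INTER_CUBIC)
e=cv2.resize(s["color"][155:230,245:375],(520,300),interpolation=cv2.INTER_CUBIC)
save("crop1.png",np.vstack([np.hstack([a,b])]))
o=np.zeros((520,800,3),np.uint8);o[:,:280]=d;o[:300,280:]=e;save("crop2.png",o)
E
```

```text
(no output)
```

View pics/crop1.png

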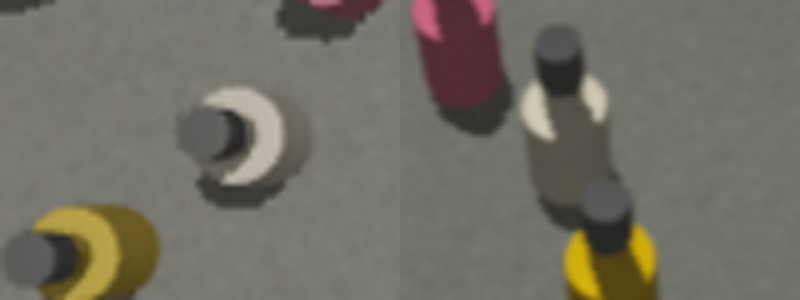

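View pics/crop2.png

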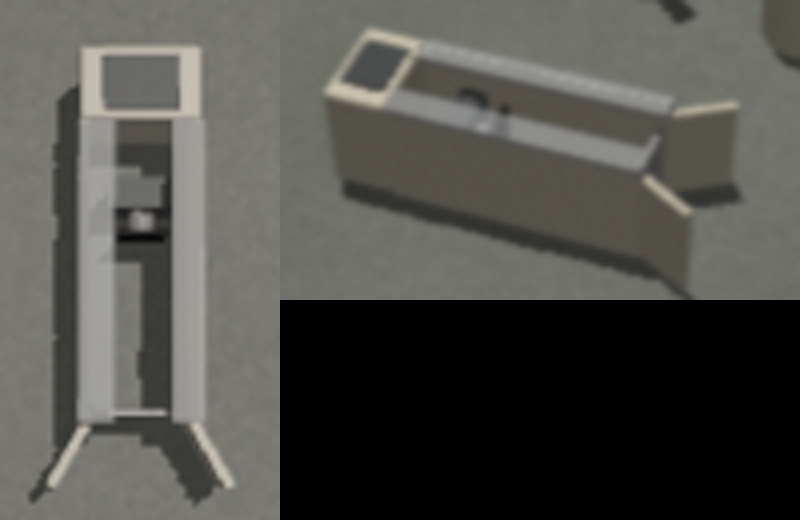

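The crops confirm the slim white canister. Its cap top is at about (221,217) in the top view and (289.5,261) in the side view. The cover slot, the housing corners and the dark pad (around crop (142,220)) are all visible.

```bash
python3 - <<'E'
from h import *
import pickle
from scipy.spatial.transform import Rotation as Ro
t=pickle.load(open("top.pkl","rb"));s=pickle.load(open("side.pkl","rb"))
st=telemetry.read_state();print(st["eef_pos"],st["tool_rot"],Ro.from_quat(st["tool_rot"]).as_matrix().round(2).tolist(),st["width"])
a=lambda x,y:((x+.5)/5+179.5,(y+.5)/5+189.5)
b=lambda x,y:((x+.5)/4+249.5,(y+.5)/4+249.5)
d=lambda x,y:((x+.5)/4+309.5,(y+.5)/4+119.5)
e=lambda x,y:((x-280+.5)/4+244.5,(y+.5)/4+154.5)
np.set_printoptions(suppress=True,precision=1)
print("slim cap",*tri(t,a(204,134),s,b(158,44)),on_z(t,*a(204,134),136))
print("pink cap",on_z(t,239,180,136),"yellow",on_z(t,*a(30,258),136))
# body top-rim ring of slim: centre of white disc in top view
print("slim body", on_z(t,*a(238,137),74))
for n,p,q in [("hous RL",(80,47),(374,30)),("hous FL",(80,118),(327,96)),("hous FR",(201,118),(390,107)),("hous RR",(201,47),(422,43))]:
    print(n,on_z(t,*d(*p),92))
# two-view checks: housing corners (side crop: rear-left.., front-left)
for n,p,q in [("rear +y",(80,47),(327,96)),("rear -y",(201,47),(372,30)),("front +y",(80,118),(383,107)),("front -y",(201,118),(424,42))]:
    print(n,*tri(t,d(*p),s,e(*q)))
for n,p in [("cov FL",(79,421)),("cov FR",(206,421)),("slotFL",(112,410)),("slotFR",(172,410)),("slotRL",(115,125)),("slotRR",(171,125))]: print(n,on_z(t,*d(*p),90))
print("gate top",on_z(t,*d(112,412),72),on_z(t,*d(165,412),72))
print("mouth tips",on_z(t,*d(50,487),80),on_z(t,*d(231,487),80))
print("pad",on_z(t,*d(142,242),64),on_z(t,*d(142,205),64),on_z(t,*d(142,235),64))
g=t["color"].astype(int).sum(2)//3
for rr in (155,190,205,218,222): print(rr,g[rr,326:366])
print("col 333",g[140:232,333]);print("col 344",g[145:240,344])
E
```

```text
[ 188.3935201  -516.28004748  244.48385679] [-1.73988297e-01  9.84747340e-01  8.43452897e-04 -1.92475215e-04] [[-0.94, -0.34, -0.0], [-0.34, 0.94, 0.0], [0.0, 0.0, -1.0]] 85.57690779556111
slim cap [553.  259.6 134.5] 0.8542070980921308 [552.6 259.1 136. ]
pink cap [645.1 216.3 136. ] yellow [488.4 343.5 136. ]
slim body [552.6 258.4  74. ]
hous RL [784.7  -7.3  92. ]
hous FL [737.6  -8.6  92. ]
hous FR [739.4 -87.6  92. ]
hous RR [786.5 -86.6  92. ]
rear +y [784.7  -7.8  86.8] 2.700906729646366
rear -y [786.9 -87.3  86.6] 1.9809849966925652
front +y [737.7  -8.7  90.2] 0.4220034365987689
front -y [741.  -87.7  87.8] 1.4942499951536634
cov FL [539.5 -13.3  90. ]
cov FR [541.9 -95.3  90. ]
slotFL [547.2 -34.5  90. ]
slotFR [548.3 -73.2  90. ]
slotRL [733.9 -31.6  90. ]
slotRR [734.7 -68.3  90. ]
gate top [546.1 -34.9  72. ] [547.1 -69.8  72. ]
mouth tips [496.    4.5  80. ] [ 499.5 -113.3   80. ]
pad [660.3 -52.2  64. ] [685.3 -51.6  64. ] [665.1 -52.1  64. ]
155 [ 59  60  59  78 140 154 150 148 149 149 148 148 126  90  76  76  76  77
  76  76  75  76  76  76  76  76  77 136 150 150 1
[... 790 characters left out ...]
144
 144 144 144 149 160 159 160 159 160 160 161 161 160 156 147 144 144 144
 143 144 149 160 160 160 159 159 159 160 160 160 160 160 160 160 160 161
 160 160 159 159 160 159 159 160 160 160 160 159 159 160 159 160 159 160
 160 160 160 159 159 159 159 160 158 155 151 149 143 118  64  59  82 117
 117 118]
col 344 [106 100 135 180 139  80  80  80  81  80  76  62  57  57  59  57  82 116
 116 111 106 106 107 107 107 108  95  89 133 132 133 125  92  33   9  34
  60  59  57  57  84 117 115 116 117 120 121 120 118 117 118 119 118 118
 118 117 117 117 119 119 118 117 107  82  84  83  83  84  84  98 121 121
 122 122 120 118 115 139 157  61  59  60  60  81 112 115 117 118 118 117
 118 118 119 119 118]
```

Measured: slim cap at (553, 259, z 134.5), against 136 given. Gate line at x≈546.5, lane centre y≈-53.5, yaw about +0.025 rad, and the front-to-housing length of 198 mm matches the text. I'll close the jaws along the lane, which needs a spin of +71.4°. Moving now.

drive_tool(
  motion="25.5 54.3 0 10 -1; 51 108.6 0 20 -1; 76.5 162.9 0 30 -1; 102 217.2 0 40 -1; 127.5 271.5 0 50 -1",
)

```text
clock: 0.72
eef_pos: [316.2, -243.3, 245.1]
tool_rot: [-0.576, 0.817, 0.0, 0.0]
contact_force: [0.5, -0.3, 0.5]
width: 85.5
grasp_force: 0.0
```

drive_tool(
  motion="25.5 54.3 0 10 -1; 51 108.6 0 20 -1; 76.5 162.9 0 21.4 -1; 102 217.2 0 21.4 -1; 127.5 271.5 0 21.4 -1",
)

```text
clock: 1.35
eef_pos: [443.7, 28.3, 245.2]
tool_rot: [0.716, -0.698, -0.0, 0.0]
contact_force: [1.3, -0.8, -0.6]
width: 85.6
grasp_force: 0.0
```

drive_tool(
  motion="25.5 54.3 0 0 -1; 51 108.6 0 0 -1; 76.5 162.9 0 0 -1; 102 217.2 0 0 -1; 109.5 232.7 0 0 -1",
)

```text
clock: 1.98
eef_pos: [553.3, 261.9, 243.0]
tool_rot: [0.717, -0.697, -0.001, 0.001]
contact_force: [-0.2, -0.7, -0.8]
width: 85.5
grasp_force: 0.0
```

```bash
python3 - <<'E'
from h import *
import pickle
from scipy.spatial.transform import Rotation as Ro
t=pickle.load(open("top.pkl","rb"))
np.set_printoptions(suppress=True,precision=2)
a,b,c=[on_z(t,*p,90) for p in((345.35,218),(345.35,205),(345.55,155))];print(a,b,c,(c-a)[1]/(c-a)[0])
print("pad",on_z(t,344,177.5,64),on_z(t,344,180.5,28))
st=telemetry.read_state();print(st["eef_pos"],Ro.from_quat(st["tool_rot"]).as_matrix(),st["contact_force"],st["clock"])
c=viewer.read_camera("side");save("side1.png",cv2.resize(c["color"][150:350,180:400],(660,600)))
E
```

```text
[558.46 -54.19  90.  ] [592.21 -53.37  90.  ] [723.4 -50.7  90. ] 0.021164785358030954
pad [667.34 -49.01  64.  ] [663.61 -50.48  28.  ]
[553.26 261.87 242.99] [[ 0.03 -1.   -0.  ]
 [-1.   -0.03 -0.  ]
 [ 0.    0.   -1.  ]] [-0.23 -0.69 -0.78] 1.975
```

View pics/side1.png

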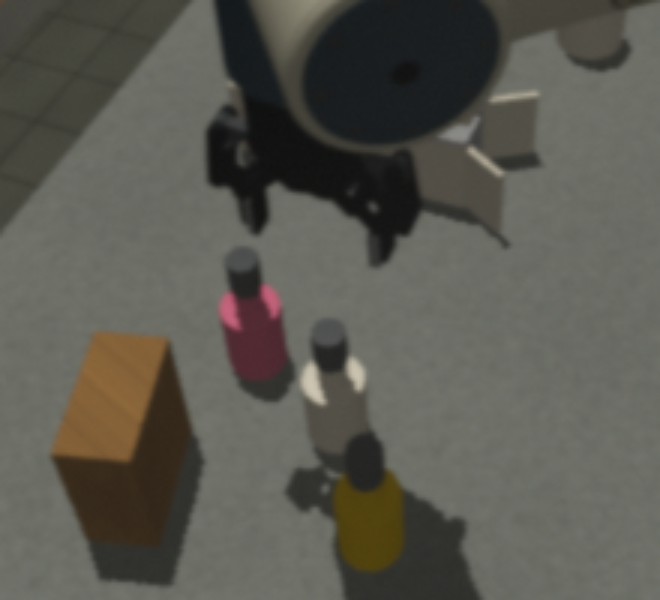

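The picture shows the gripper above and the slim white canister at crop (335,385), clear of pink (250,310) and yellow (370,500). The fingers will straddle its cap, so I'm descending.

drive_tool(
  motion="0 0 -35 0 -1; 0 0 -75 0 -1; 0 0 -110 0 -1; 0 0 -129 0 -1; 0 0 -129 0 -1",
)

```text
clock: 2.65
eef_pos: [551.8, 257.9, 114.5]
tool_rot: [0.716, -0.698, -0.0, 0.002]
contact_force: [-0.6, -1.1, 0.0]
width: 85.4
grasp_force: 0.0
```

drive_tool(
  motion="0 0 0 0 1; 0 0 0 0 1; 0 0 0 0 1; 0 0 0 0 1; 0 0 0 0 1",
)

```text
clock: 3.28
eef_pos: [553.4, 259.3, 117.2]
tool_rot: [0.716, -0.698, 0.0, -0.001]
contact_force: [-1.0, -0.5, 4.7]
width: 26.7
grasp_force: 59.5
```

drive_tool(
  motion="0 0 10 0 1; 0 0 25 0 1; 0 0 40 0 1; 0 0 40 0 1; 0 0 40 0 1",
)

```text
clock: 3.9
eef_pos: [552.7, 259.0, 155.9]
tool_rot: [0.716, -0.698, -0.0, 0.0]
contact_force: [-0.2, 0.3, -3.2]
width: 26.3
grasp_force: 59.4
```

drive_tool(
  motion="-10 -25 0 0 1; -23 -65 0 0 1; -37 -105 0 0 1; -52 -145 0 0 1; -67 -185 0 0 1",
)

```text
clock: 4.53
eef_pos: [484.9, 72.7, 155.7]
tool_rot: [0.716, -0.698, -0.0, 0.001]
contact_force: [0.3, -0.6, -2.9]
width: 26.5
grasp_force: 59.5
```

drive_tool(
  motion="-15 -40 0 0 1; -30 -80 0 0 1; -43 -115 0 0 1; -50 -131 0 0 1; -50 -131 0 0 1",
)

```text
clock: 5.15
eef_pos: [435.5, -57.6, 156.1]
tool_rot: [0.715, -0.699, -0.0, 0.0]
contact_force: [0.1, 1.4, -2.7]
width: 26.8
grasp_force: 59.5
```

```bash
python3 - <<'E'
from h import *
import pickle
st=telemetry.read_state();print(st["eef_pos"],st["contact_force"],st["wrist_torque"],st["width"],st["joints"])
im=[]
for n in("side","top"):
    c=viewer.read_camera(n);pickle.dump(c,open(n+"2.pkl","wb"));u,v=proj(c,[470,-56,60]).astype(int);print(n,u,v)
    u=max(u,70);v=min(v,330);im.append(cv2.resize(c["color"][v-70:v+70,u-70:u+70],(400,400),interpolation=cv2.INTER_CUBIC));print(u-70,v-70)
save("lift.png",np.hstack(im))
E
```

```text
[435.52604445 -57.58624104 156.08853758] [ 0.13080665  1.3819658  -2.65575069] [ 0.0644738  -0.02934228  0.00419852] 26.813571197435973 [ 2.27508974e-01  8.68493632e-02 -3.31211683e-01 -2.01700852e-04
 -1.15308231e+00 -2.03866944e-01]
side 362 200
292 130
top 344 251
274 181
```

View pics/lift.png

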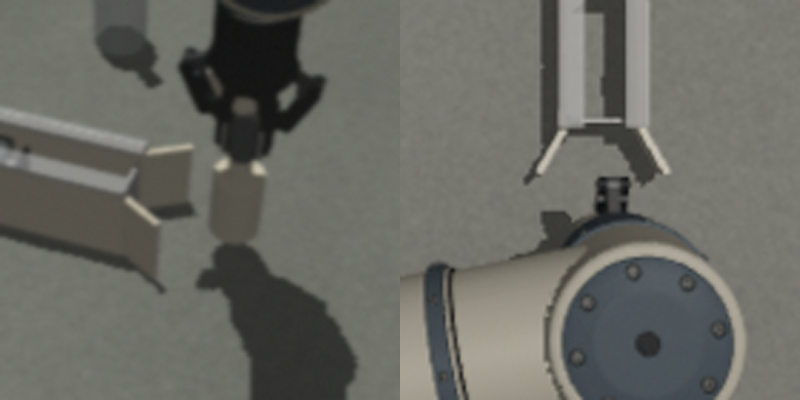

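The canister hangs upright in the jaws (side crop (235,200)), in line with the mouth at top crop (603,165). I'll lower it to about 4 mm off the counter and enter the mouth.

drive_tool(
  motion="0 1 -15 0 1; 5 2 -30 0 1; 20 2.5 -35 0 1; 40 2.5 -35 0 1; 55 2.5 -35 0 1",
)

```text
clock: 5.88
eef_pos: [493.0, -54.0, 121.5]
tool_rot: [0.716, -0.698, 0.0, -0.0]
contact_force: [-0.1, 0.6, -2.7]
width: 26.4
grasp_force: 59.6
```

drive_tool(
  motion="6 0.1 0 0 1; 12 0.2 0 0 1; 18 0.4 0 0 1; 23 0.5 0 0 1; 27 0.6 0 0 1",
)

```text
clock: 6.5
eef_pos: [518.2, -53.9, 121.3]
tool_rot: [0.716, -0.698, 0.0, -0.0]
contact_force: [-0.3, 0.3, -2.6]
width: 26.4
grasp_force: 59.6
```

drive_tool(
  motion="3 0 0 0 1; 6 0.1 0 0 1; 9 0.2 0 0 1; 12 0.2 0 0 1; 15 0.3 0 0 1",
)

```text
clock: 7.12
eef_pos: [532.6, -53.7, 121.0]
tool_rot: [0.716, -0.698, -0.0, 0.001]
contact_force: [-4.2, -1.1, -3.0]
width: 26.9
grasp_force: 59.7
```

drive_tool(
  motion="3 0 0 0 1; 6 0.1 0 0 1; 9 0.2 0 0 1; 12 0.2 0 0 1; 15 0.3 0 0 1",
)

```text
clock: 7.75
eef_pos: [547.8, -54.1, 121.2]
tool_rot: [0.716, -0.698, 0.0, 0.001]
contact_force: [-4.9, -3.8, -2.5]
width: 26.7
grasp_force: 59.7
```

drive_tool(
  motion="3 0.1 0 0 1; 6 0.2 0 0 1; 9 0.3 0 0 1; 12 0.4 0 0 1; 15 0.5 0 0 1",
)

```text
clock: 8.38
eef_pos: [563.6, -53.4, 121.6]
tool_rot: [0.716, -0.698, 0.001, 0.0]
contact_force: [-3.5, -4.1, -3.2]
width: 26.9
grasp_force: 59.7
```

drive_tool(
  motion="4 0.1 0 0 1; 8 0.2 0 0 1; 12 0.3 0 0 1; 16 0.4 0 0 1; 20 0.5 0 0 1",
)

```text
clock: 9.0
eef_pos: [583.5, -52.1, 121.3]
tool_rot: [0.716, -0.698, 0.0, -0.0]
contact_force: [-1.9, -2.5, -3.4]
width: 26.6
grasp_force: 59.7
```

drive_tool(
  motion="5 0.1 0 0 1; 10 0.2 0 0 1; 15 0.3 0 0 1; 20 0.4 0 0 1; 25 0.5 0 0 1",
)

```text
clock: 9.62
eef_pos: [608.5, -51.6, 121.3]
tool_rot: [0.716, -0.698, 0.0, -0.0]
contact_force: [-0.4, -0.9, -2.1]
width: 26.5
grasp_force: 59.7
```

drive_tool(
  motion="4 0.1 0 0 1; 8 0.2 0 0 1; 12 0.2 0 0 1; 15 0.3 0 0 1; 17 0.3 0 0 1",
)

```text
clock: 10.25
eef_pos: [625.6, -51.5, 121.5]
tool_rot: [0.716, -0.698, 0.0, -0.0]
contact_force: [1.1, -1.3, -3.7]
width: 26.4
grasp_force: 59.7
```

drive_tool(
  motion="1.5 0 0 0 1; 3 0 0 0 1; 4.5 0.1 0 0 1; 6 0.1 0 0 1; 7 0.1 0 0 1",
)

```text
clock: 10.88
eef_pos: [632.1, -51.3, 121.2]
tool_rot: [0.716, -0.698, -0.0, 0.0]
contact_force: [-0.5, 0.6, -2.9]
width: 26.4
grasp_force: 59.7
```

drive_tool(
  motion="1 0 0 0 1; 2 0 0 0 1; 3 0 0 0 1; 4 0.1 0 0 1; 5 0.1 0 0 1",
)

```text
clock: 11.5
eef_pos: [637.1, -51.3, 121.3]
tool_rot: [0.716, -0.698, 0.0, -0.0]
contact_force: [0.9, -0.2, -3.0]
width: 26.2
grasp_force: 59.7
```

drive_tool(
  motion="1 0 0 0 1; 2 0 0 0 1; 3 0 0 0 1; 4 0.1 0 0 1; 5 0.1 0 0 1",
)

```text
clock: 12.12
eef_pos: [640.3, -51.3, 121.0]
tool_rot: [0.716, -0.698, -0.001, 0.001]
contact_force: [-5.7, -0.2, -0.0]
width: 26.4
grasp_force: 60.1
```

drive_tool(
  motion="0.8 0 0 0 1; 1.6 0 0 0 1; 2.4 0 0 0 1; 3.2 0.1 0 0 1; 4 0.1 0 0 1",
)

```text
clock: 12.75
eef_pos: [644.3, -51.3, 121.0]
tool_rot: [0.716, -0.698, -0.001, 0.001]
contact_force: [-6.5, -0.0, 0.6]
width: 26.6
grasp_force: 60.1
```

drive_tool(
  motion="0.8 0 0 0 1; 1.6 0 0 0 1; 2.4 0 0 0 1; 3.2 0.1 0 0 1; 4 0.1 0 0 1",
)

```text
clock: 13.38
eef_pos: [648.3, -51.2, 120.9]
tool_rot: [0.716, -0.698, -0.001, 0.001]
contact_force: [-6.7, -0.5, 0.9]
width: 26.7
grasp_force: 60.1
```

drive_tool(
  motion="0.4 0 0 0 1; 0.8 0 0 0 1; 1.2 0 0 0 1; 1.6 0 0 0 1; 2 0 0 0 1",
)

```text
clock: 14.0
eef_pos: [650.3, -51.1, 120.9]
tool_rot: [0.716, -0.698, -0.001, 0.001]
contact_force: [-5.6, 0.6, -0.1]
width: 26.4
grasp_force: 60.1
```

drive_tool(
  motion="0.3 0 0 0 1; 0.6 0 0 0 1; 0.9 0 0 0 1; 1.2 0 0 0 1; 1.2 0 0 0 1",
)

```text
clock: 14.62
eef_pos: [650.7, -51.2, 120.9]
tool_rot: [0.716, -0.698, -0.002, 0.002]
contact_force: [-8.8, 1.0, 2.7]
width: 26.4
grasp_force: 60.2
```

drive_tool(
  motion="0.2 0 0 0 1; 0.4 0 0 0 1; 0.6 0 0 0 1; 0.8 0 0 0 1; 0.8 0 0 0 1",
)

```text
clock: 15.25
eef_pos: [650.9, -51.3, 120.8]
tool_rot: [0.716, -0.698, -0.002, 0.003]
contact_force: [-10.0, 1.4, 3.2]
width: 26.6
grasp_force: 60.3
```

Hard stop reached: the tool stalls at x≈650.8 while the force rises from 6 to 10 N. I'll ease off, set the canister down and look.

drive_tool(
  motion="-1 0 0 0 1; -2 0 0 0 1; -2.7 0 0 0 1; -3 0 -1 0 1; -3 0 -2 0 1",
)

```text
clock: 15.88
eef_pos: [650.3, -51.1, 119.4]
tool_rot: [0.716, -0.698, -0.0, 0.001]
contact_force: [-6.5, -0.5, 1.2]
width: 26.4
grasp_force: 60.0
```

drive_tool(
  motion="0 0 -0.5 0 1; 0 0 -1 0 1; 0 0 -1.5 0 1; 0 0 -1.5 0 1; 0 0 -1.5 0 1",
)

```text
clock: 16.5
eef_pos: [650.3, -51.2, 117.8]
tool_rot: [0.716, -0.698, -0.0, 0.001]
contact_force: [-5.1, -0.2, 0.7]
width: 26.1
grasp_force: 60.0
```

```bash
python3 - <<'E'
from h import *
c=viewer.read_camera("side");t=viewer.read_camera("top")
a=cv2.resize(c["color"][110:230,245:375],(433,400),interpolation=cv2.INTER_CUBIC)
b=cv2.resize(t["color"][130:250,290:400],(366,400),interpolation=cv2.INTER_CUBIC)
save("in.png",np.hstack([a,b]))
E
```

```text
(no output)
```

View pics/in.png

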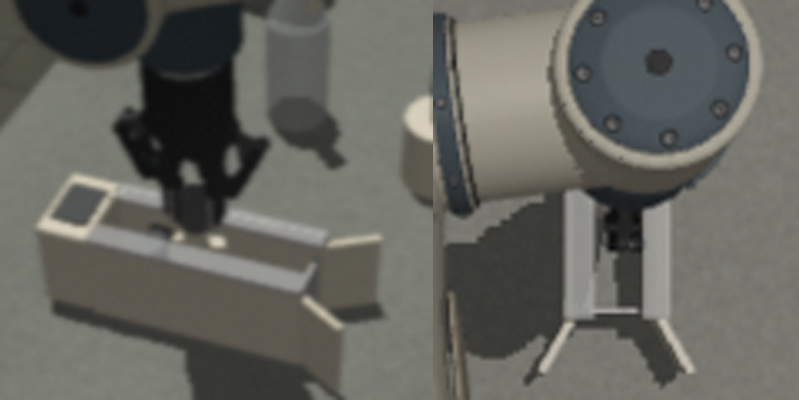

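The gate is shut behind the canister (top crop (615,311), flush across the lane; side crop shows it closed too) and the canister stands upright in the lane. Releasing.

drive_tool(
  motion="-0.7 0 -0.5 0 1; -1 0 -0.8 0 1; -1 0 -0.8 0 1; -1 0 -0.8 0 -1; -1 0 -0.8 0 -1",
)

```text
clock: 17.23
eef_pos: [651.4, -50.9, 117.8]
tool_rot: [0.716, -0.698, 0.001, -0.001]
contact_force: [-0.3, 0.7, -0.6]
width: 62.1
grasp_force: 0.0
```

drive_tool(
  motion="0 0 0 0 -1; 0 0 0 0 -1; 0 0 0 0 -1; 0 0 5 0 -1; 0 0 20 0 -1",
)

```text
clock: 17.85
eef_pos: [649.6, -51.0, 137.0]
tool_rot: [0.716, -0.698, -0.001, 0.001]
contact_force: [-0.4, 0.6, -0.5]
width: 85.2
grasp_force: 0.0
```

drive_tool(
  motion="0 0 40 0 -1; 0 0 80 0 -1; -30 0 110 0 -1; -80 0 120 0 -1; -130 0 120 0 -1",
)

```text
clock: 18.48
eef_pos: [519.4, -51.1, 259.3]
tool_rot: [0.716, -0.698, 0.001, -0.001]
contact_force: [-1.2, 0.7, 0.2]
width: 85.0
grasp_force: 0.0
```

drive_tool(
  motion="-40 40 0 0 -1; -80 80 0 0 -1; -100 100 0 0 -1; -120 140 0 0 -1; -120 140 0 0 -1",
)

```text
clock: 19.1
eef_pos: [399.3, 90.7, 258.6]
tool_rot: [0.717, -0.697, 0.0, -0.002]
contact_force: [0.5, -0.7, -0.5]
width: 85.3
grasp_force: 0.0
```

```bash
python3 - <<'E'
from h import *
c=viewer.read_camera("side");t=viewer.read_camera("top")
a=cv2.resize(c["color"][120:230,245:375],(433,366),interpolation=cv2.INTER_CUBIC)
b=cv2.resize(t["color"][130:240,290:400],(366,366),interpolation=cv2.INTER_CUBIC)
save("out.png",np.hstack([a,b]))
E
```

```text
(no output)
```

View pics/out.png

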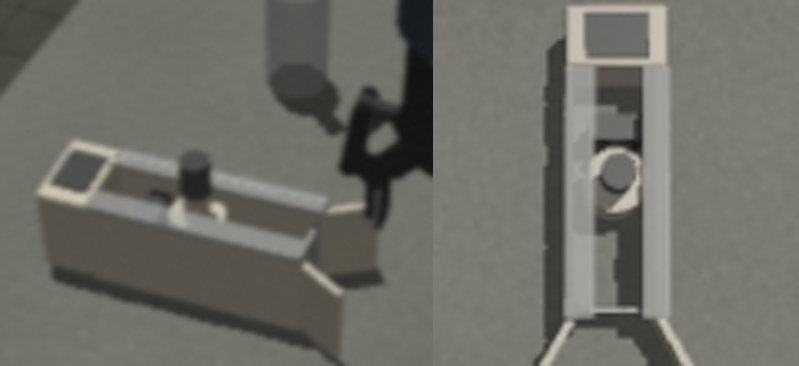

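The canister stands upright at the slot's centre (cap at top crop (618,171)). The gate is shut at (615,311), and the dark pad has moved back about 5 px, roughly 12 mm. Handing in.

```bash
python3 -c "
from h import *
print(r.close_job())"
```

```text
the job is handed in; nothing more can be done
None
```

The slim canister stands upright in the dispenser with the gate shut behind it and the valve pad pressed to its stop (about 10 N at the wrist). I let go and handed the job in at about 19 s; no verdict came back.

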